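Open the watchmaker's movement case by its paddle latch

ROBOT

A 6-joint arm with a two-finger parallel gripper is mounted at the origin on the work surface. World frame = base frame: x ahead of the robot, y to its left, z up, the work surface at z = 0. Lengths are in mm, angles in rad, forces in N, time in s.
With the tool pointing down it reaches from about 325 to 875 mm from the base axis. Payload 4.4 kg.
Tool frame: the origin (TCP) lies on the centre line of the jaws, within the pads' length; the fingertips stand ahead of it and the grasp point (between the pads) lies 6 mm ahead of it (ctrl.tcp_to_tips is the z of the fingertips in the tool frame, in mm); z points along the fingers, y is the direction in which the jaws open and shut (so a half turn about z gives the same grasp; the last joint's range is limited). The gripper opens to 85 mm and grips with 20 to 120 N. Pads are 22 mm wide; open, the fingers measure 114 mm over their backs; the gripper's body (76 mm by 85 mm) begins 54 mm behind the grasp point. The pads swing forward as they close: fully open they stand 13 mm farther back than shut.
Start: joints at [1.111, 0.207, 1.542, -0, 1.393, -0.15], TCP at [175.309, 547.626, 256.282] pointing down, gripper open.
Joint ranges: [-2.73, 2.73], [-0.86, 2.22], [0.23, 2.46], [-1.11, 4.25], [0.08, 2.63], [-2.82, 2.82]. Speed limits (rad/s): [2.79, 2.79, 3.14, 3.14, 3.14, 3.14].

INTERFACE

Orientations are given as a 3x3 rotation matrix whose columns are the frame's x, y, z axes.
In Python, from plant import ctrl, sensors, optics gives the robot as it stands. Calls block until the motion is done:
- ctrl.move_ptp(position, orientation): joint-space move of the TCP to a pose.
- ctrl.move_l(position, rot=None, vel=150, threshold=None): straight line of the TCP; rot=None keeps the orientation; vel is the mean speed in mm/s. With threshold (N) it stops when the force on the tool has changed by that much, and returns True; else False.
- ctrl.set_joints(angles): joint-space move.
- ctrl.gripper_to(opening, force=None): finger opening in mm; force is the grip in N (None keeps the last); returns when the fingers have stopped.
- ctrl.hold(seconds).
- ctrl.solve_ik(position, orientation): joint angles nearest the present ones, or None.
- sensors.read_state(): the state.
- optics.grab_frame(name): name is "scene" or "top" or "wrist"; returns (picture, depth): 420x560x3 uint8, red, green, blue; 420x560 float32, mm along the optical axis (not along the pixel's ray), 0 where there is no reading.
- optics.camera_params(name): a dict with "mtx" (3x3 intrinsics, pixels), "R" (3x3) and "t" (3): a world point X has camera coordinates R X + t; the wrist camera has in their place "T_tool_cam" (4x4, takes a point from camera to tool coordinates, whose origin is the TCP and whose axes are the flange's). Camera axes: x right, y down, z forward; pixel columns grow to the right and rows downward; lengths in mm; the calibration is good to about 2 mm. A picture is of the moment at which its call begins: read the wrist's pose just before it. camera_params takes no time and is no camera call.
A pose or a line that the arm cannot do raises ctrl.MotionError and nothing moves.
- ctrl.finish_job(): hands the job in, once; it reports no verdict.
The state is a dict: "t": time; "q": joint angles; "qvel": joint speeds; "tau": joint torques, N m; "eef_pos": TCP position; "eef_rot": TCP orientation; "force": force on the tool from outside, world axes, zero at the start; "wrist_torque": the same for the moment, N m; "grip_width": finger opening in mm.
Only numpy, scipy, OpenCV 4.12 (cv2) and the standard library are available. Lean on these libraries where they do the work, as an engineer would, in place of code of your own. Each camera call takes 0.05 s, during which the arm holds its last target.

TASK

Open the grey case of watch movements on the bench: lift the paddle at its front so that the pawl hidden behind it lets go, and swing the lid back until its stay clicks in and holds it open by itself. Feel for the end of its travel and do not strain the lid against it, then let go. Leave the watch, the pot and the loupe where they are.

Things in the scene. Friction and masses are not known exactly. Their poses are not given: they have to be found in the camera images.
- case: grey metal box fixed to the bench, 130 (x, front to back) x 200 (y) x 90 mm high without its lid, walls 5 mm; origin at the centre of its underside, x points from its front to its back, y to its left, z up. The front, with the paddle, faces the robot. Its lid is 16 mm thick, hinged along the top of the back
- lid (a joint): lid angle in rad: 0 shut, grows as its front edge rises and swings back, away from the robot. The 0.4 kg lid drops shut by itself (about 1.5 N at the paddle bar when shut, less when upright) unless its stay holds it: swing it on until the force rises steeply at the end stop, let go there and it stays open. The stop lies anywhere from 0.7 to 1.4 rad, different each time, and cannot be seen
- paddle (a joint): paddle angle against the lid in rad: 0 at rest in line with the lid, grows as its free end is lifted (turning the same way as the lid); springs back when let go (0.6 N at the bar at first, 1.1 N at the end of its travel, 0.45). The pawl holds the lid shut until about 0.25 to 0.35; once the lid has risen by 0.15 rad it can no longer catch
- paddle_grip (a point): centre of the round bar at the free end of the steel paddle: 14 mm thick, 40 mm long along the case's y; a plate 34 mm wide, 5 mm thick joins it to the paddle's hinge. Shut, it is 71 mm in front of the case's front wall, about 95 mm above the bench, with free air below and beside it. Pinched by its two ends from above it can turn between the fingers about y
- paddle_hinge (a point): on the paddle's hinge line (along the case's y), midway across; 56 mm from the bar's centre, 146 mm from the lid's hinge line; moves with the lid. A grey cover 64 mm wide on the lid, reaching 32 mm in front of the case's front wall, hides the pawl
- lid_hinge (a point): on the hinge line of the lid (along the case's y), midway across, at the top of the back wall, 65 mm behind the case's origin and 90 mm above the bench
- stay: the lid's stay: closed grey housing 95 x 22 x 92 mm outside the case's left rear corner; origin on the lid's hinge line midway across. Inside, a sprung roller resists from 0.17 rad before the end stop (5 to 7 N more at the paddle bar, easing off again within 0.1 rad) and holds the lid once past, 0.07 rad or less short of the stop. Over about 17 N at the bar against the stop strains it
- watch: open watch lying on a round black and metal cushion, 68 mm across, 27 mm high, beside the case; leave alone. Origin at the centre of its underside
- pot: white plastic pot with a cap, 48 mm across, 34 mm high, beside the case; leave alone. Origin at the centre of its underside
- loupe: black eye loupe, 36 mm across, 36 mm high, beside the case; leave alone. Origin at the centre of its underside

How it is judged (in metres and radians):
On the way, in this order (a step that is already met when the one before it is completed fails the run):
1. the paddle is lifted while the lid is still down (value of joint paddle above 0.2 rad and value of joint lid below 0.2 rad), for 0.02 s.
2. the lid is swung up (value of joint lid above 0.4 rad), for 0.1 s.
At the end, for the whole second after the job is handed in: the lid stands open by itself, held by its stay (more than 0.55 rad, at rest), with the paddle let go and sprung back (under 0.1 rad) (value of joint lid above 0.55 rad and velocity of joint lid between -0.05 and 0.05 rad/s and value of joint paddle below 0.1 rad); the robot touches nothing.
It fails at once if the lid is strained against the stop in its stay (over 65 N inside the stay, about 17 N at the paddle) (contact force between stay and anything else above 65 N).
It fails at once if the watch, the pot or the loupe is shifted by over 20 mm (distance of any of watch, pot, loupe from where it was at the start of the episode above 0.02 m).
It also fails if it takes over 64 s, if anything falls off the work surface, if the arm or the gripper's body presses on something with over 40 N, if the wrist force passes 120 N, or if a joint passes its speed limit or range.

## Working session

There is one attempt and no reset: what is moved stays moved. The work goes in short steps, each a Python script; the robot and the scene stay as the last script left them, time stands still between calls to the robot, and variables do not carry over. Pictures are saved under pics/ and viewed, and the job is handed in when it is done.

```bash
ls; mkdir -p pics; python3 - <<'E'
from plant import ctrl,sensors,optics
import cv2,numpy as np
for n in ["scene","top"]:
    im,d=optics.grab_frame(n); cv2.imwrite(f"pics/a_{n}.png",im[:,:,::-1]); np.savez(f"/tmp/{n}.npz",im=im,d=d)
    p=optics.camera_params(n); print(n,np.round(p["mtx"],1).tolist(),np.round(p["R"],3).tolist(),np.round(p["t"],1).tolist())
print(ctrl.tcp_to_tips, sensors.read_state())
E
```

```text
pics
scene [[408.9, 0.0, 276.1], [0.0, 408.9, 205.8], [0.0, 0.0, 1.0]] [[-0.602, 0.798, -0.006], [0.482, 0.358, -0.8], [-0.636, -0.485, -0.6]] [330.9, -212.6, 1129.8]
top [[416.5, 0.0, 287.2], [0.0, 416.5, 209.3], [0.0, 0.0, 1.0]] [[0.018, -1.0, 0.017], [-0.99, -0.02, -0.137], [0.138, -0.014, -0.99]] [5.9, 595.0, 923.2]
25.0 {'t': 0.1, 'q': array([ 1.11050934e+00,  2.07357514e-01,  1.54282599e+00, -5.82343161e-06,
        1.39353574e+00, -1.50478561e-01]), 'qvel': array([ 0.00050609, -0.00142012, -0.00590742, -0.00188557, -0.00062028,
        0.0004141 ]), 'tau': array([-1.45190792e-03, -3.84087038e+01, -2.92550755e+01, -3.37955198e-04,
        4.80169940e-03, -1.86846438e-05]), 'eef_pos': array([175.01348517, 547.03833083, 255.22187114]), 'eef_rot': array([[-9.52392160e-01,  3.04874221e-01, -9.39508652e-04],
       [ 3.04875508e-01,  9.52390301e-01, -1.90781518e-03],
       [ 3.13135259e-04, -2.10342140e-03, -9.99997739e-01]]), 'force': array([ 0.11171419, -0.0409424 ,  0.49705958]), 'wrist_torque': array([-0.0260078 , -0.01874583,  0.02455254]), 'grip_width': 85.46513391516054}
```

View pics/a_scene.png

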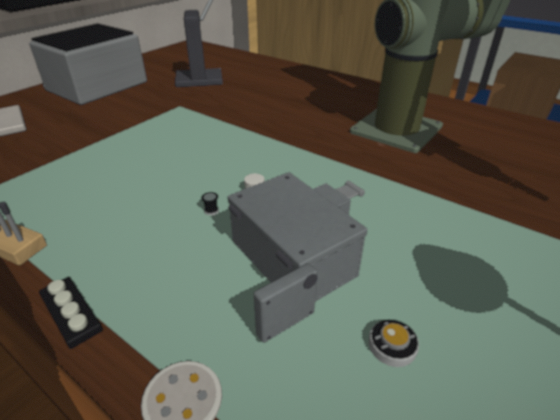

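View pics/a_top.png

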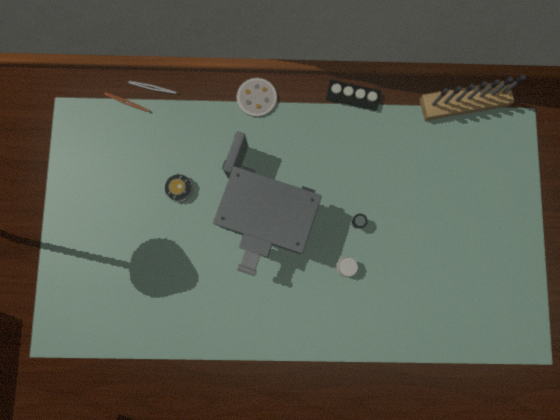

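The top view shows the lid at about (267,210) and the paddle bar at about (248,267). The stay is at (236,152), and the watch (178,187), pot (347,267) and loupe (360,221) lie to the sides. Next I'll localise with the depth clouds.

```bash
cat > h.py <<'E'
from plant import ctrl,sensors,optics
import cv2,numpy as np
def cloud(n,d):
    p=optics.camera_params(n); K=np.array(p["mtx"]);R=np.array(p["R"]);t=np.array(p["t"]).ravel()
    v,u=np.mgrid[:d.shape[0],:d.shape[1]]
    c=np.stack([(u-K[0,2])/K[0,0]*d,(v-K[1,2])/K[1,1]*d,d],-1)
    return (c-t)@R
E
python3 - <<'E'
from h import *
for n in ["top","scene"]:
    z=np.load(f"/tmp/{n}.npz"); im,d=z["im"],z["d"]; P=cloud(n,d)
    bench=P[200:300,420:500] if n=="top" else P[300:330,450:500]
    print(n,"bench z",np.median(bench[...,2]))
    roi=(P[...,0]>200)&(P[...,0]<800)&(abs(P[...,1])<400)&(d>0)
    m=(roi&(P[...,2]>97)&(P[...,2]<114)).astype(np.uint8)
    num,l,s,c=cv2.connectedComponentsWithStats(m)
    for k in range(1,num):
        if s[k,4]<30: continue
        pts=P[l==k]; r=cv2.minAreaRect(pts[:,:2].astype(np.float32))
        print(s[k],"z",np.round(np.percentile(pts[:,2],[5,50,95]),1),r)
    m=(roi&(P[...,2]>12)).astype(np.uint8)
    num,l,s,c=cv2.connectedComponentsWithStats(m)
    for k in range(1,num):
        if s[k,4]<30: continue
        pts=P[l==k]; print(" obj",s[k],"c",np.round(pts.mean(0)),"zmax",pts[:,2].max().round())
    if n=="top":
        print(np.round(P[240:276:2,249],0).tolist())
        cv2.imwrite("pics/b_top.png",cv2.resize(im[120:300,150:390,::-1],None,fx=3.3,fy=3.3,interpolation=cv2.INTER_CUBIC))
E
```

```text
top bench z 2.0254853256469305
[ 213  132  109  144 7029] z [100.8 107.1 109.8] ((589.34423828125, 71.80462646484375), (227.4029998779297, 287.65313720703125), 72.16580200195312)
 obj [ 213  132  109  144 7346] c [585.  70. 105.] zmax 115.0
 obj [164 174  30  28 639] c [644. 276.  23.] zmax 33.0
 obj [353 214  15  15 176] c [ 572. -152.   37.] zmax 41.0
 obj [338 258  20  19 292] c [ 466. -124.   34.] zmax 40.0
[[518.0, 98.0, 107.0], [514.0, 98.0, 107.0], [509.0, 98.0, 108.0], [505.0, 98.0, 110.0], [501.0, 98.0, 108.0], [497.0, 98.0, 106.0], [493.0, 98.0, 98.0], [488.0, 98.0, 99.0], [484.0, 98.0, 100.0], [480.0, 98.0, 98.0], [476.0, 98.0, 97.0], [472.0, 98.0, 99.0], [467.0, 97.0, 99.0], [463.0, 97.0, 99.0], [459.0, 97.0, 102.0], [455.0, 97.0, 101.0], [450.0, 97.0, 101.0], [446.0, 97.0, 97.0]]
scene bench z 0.5411214463985652
[ 228  172  140  132 8686] z [ 99.  106.1 107.4] ((589.7191162109375, 75.09132385253906), (228.77317810058594, 285.2445068359375), 71.33395385742188)
 obj [  228   172   140   171 14796] c [624.  94.  85.] zmax 109.0
 obj [201 192  18  19 249] c [ 575. -145.   31.] zmax 39.0
 obj [ 370  319   50   44 1665] c [652. 282.  22.] zmax 30.0
```

View pics/b_top.png

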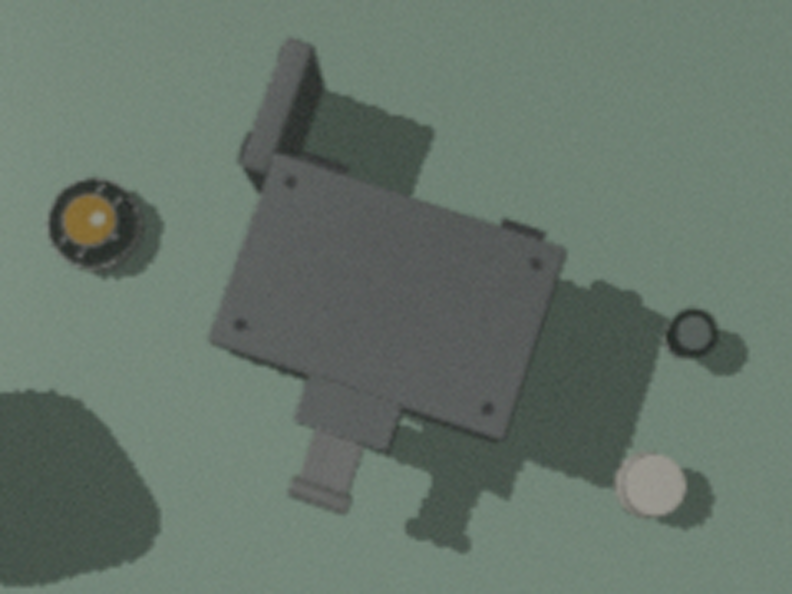

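The enlarged top view shows the lid corners at crop (275,153), (567,247), (503,438) and (211,343), and the bar centre at crop (320,496). That puts the bar at top pixel (247,270). I'll cast those rays and then check with the wrist camera.

```bash
cat >> h.py <<'E'
def ray(n,u,v,z):
    p=optics.camera_params(n); K=np.array(p["mtx"]);R=np.array(p["R"]);t=np.array(p["t"]).ravel()
    o=-R.T@t; dr=R.T@np.linalg.inv(K)@np.array([u,v,1.]); return o+dr*(z-o[2])/dr[2]
E
python3 - <<'E'
from h import *
f=lambda x,y:(150+x/3.3-.35,120+y/3.3-.35)
C=np.array([ray("top",*f(*c),106) for c in [(275,153),(567,247),(503,438),(211,343)]])
print(np.round(C,1).tolist(), [np.linalg.norm(C[i]-C[(i+1)%4]).round(1) for i in range(4)])
b=ray("top",*f(320,496),102); e1=ray("top",*f(290,490),102);e2=ray("top",*f(350,503),102)
print("bar",b,e1,e2,np.linalg.norm(e1-e2))
bx=(C[0]+C[1]-C[2]-C[3]); yaw=np.arctan2(bx[1],bx[0]); by=(C[0]+C[3]-C[1]-C[2]); print("yaw",yaw,np.arctan2(-by[0],by[1]))
print("center",C.mean(0), "bar pred", C.mean(0)-(65+71)*np.array([np.cos(yaw),np.sin(yaw),0]))
s=cv2.imread("pics/a_scene.png"); cv2.imwrite("pics/b_scene.png",cv2.resize(s[155:355,200:400],None,fx=3,fy=3,interpolation=cv2.INTER_CUBIC))
E
```

```text
[[678.7, 138.4, 106.0], [619.7, -55.6, 106.0], [493.8, -15.1, 106.0], [551.6, 175.2, 106.0]] [np.float64(202.7), np.float64(132.2), np.float64(198.9), np.float64(132.3)]
bar [454.67561091 101.85949644 102.        ] [458.14280751 121.23226111 102.        ] [450.57490387  82.4776832  102.        ] 39.486586007046
yaw -0.2967513964106273 -0.2951183601953788
center [585.95974049  60.72498984 106.        ] bar pred [455.90409997 100.49344931 106.        ]
```

View pics/b_scene.png

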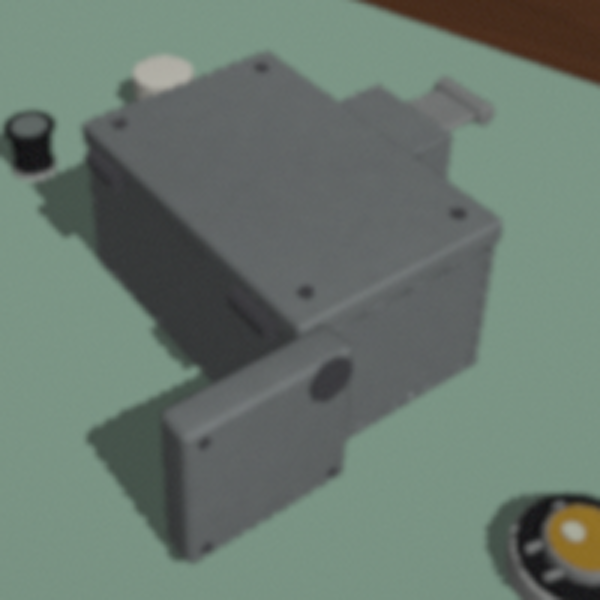

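Scene crop: bar at crop (467,101), i.e. scene pixel (355.7,188.7), consistent with the top view. An overhead object casts the large disc shadow, so before moving I'll check for tall points and look through the wrist camera.

```bash
python3 - <<'E'
from h import *
print("scene bar",ray("scene",200+467/3-.33,155+101/3-.33,101))
f=lambda x,y:(200+x/3-.33,155+y/3-.33)
C=np.array([ray("scene",*f(*c),106) for c in [(300,328),(87,125),(265,52),(500,225)]]); print(np.round(C,1).tolist(),C.mean(0))
bx=(C[0]+C[1]-C[2]-C[3]); print("yaw",np.arctan2(bx[1],bx[0]))
for n in ["top","scene"]:
    P=cloud(n,np.load(f"/tmp/{n}.npz")["d"]); m=(P[...,2]>150)&(P[...,2]<1000); q=P[m&(P[...,0]<900)&(P[...,0]>100)]
    print(n,len(q), np.round(np.percentile(q,[0,5,50,95,100],axis=0)).tolist() if len(q) else "")
yaw=-0.296; R=np.array([[-np.cos(yaw),-np.sin(yaw),0],[-np.sin(yaw),np.cos(yaw),0],[0,0,-1]])
im,d=optics.grab_frame("wrist"); cv2.imwrite("pics/w0.png",im[:,:,::-1])
print(ctrl.solve_ik([455,101,230],R),ctrl.solve_ik([640,44,290],R))
E
```

```text
scene bar [462.46058157 110.36063798 101.        ]
[[679.6, 140.0, 106.0], [618.7, -48.0, 106.0], [495.7, -12.1, 106.0], [558.4, 180.1, 106.0]] [588.1078246   64.99224533 106.        ]
yaw -0.3019895491997026
top 951 [[462.0, 31.0, 996.0], [462.0, 31.0, 996.0], [462.0, 31.0, 996.0], [462.0, 31.0, 996.0], [462.0, 31.0, 996.0]]
scene 4044 [[100.0, -1471.0, 150.0], [137.0, -1382.0, 154.0], [295.0, -1042.0, 171.0], [418.0, -852.0, 207.0], [430.0, -687.0, 228.0]]
[ 3.24165291e-02 -4.07552181e-03  1.82903953e+00 -4.44089210e-16
  1.31662865e+00 -1.24237980e+00] [-6.61360027e-02  3.24354305e-01  1.32491400e+00 -4.44089210e-16
  1.49232434e+00 -1.34093233e+00]
```

View pics/w0.png

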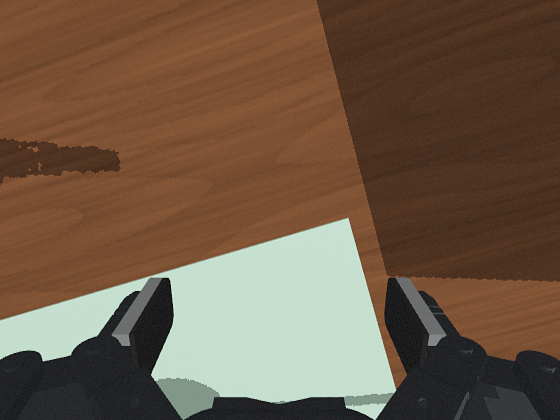

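The wrist view shows only wood and mat, with the fingers in the lower part, so nothing is near. The two cameras differ by 2-9 mm on the bar, so I'll move above it and look with the wrist camera.

```bash
cat >> h.py <<'E'
yaw=-0.297; ex=np.array([np.cos(yaw),np.sin(yaw),0]); ey=np.array([-np.sin(yaw),np.cos(yaw),0])
R=np.column_stack([-ex,ey,[0,0,-1.]])
def wray(u,v,z,s):
    p=optics.camera_params("wrist");K=np.array(p["mtx"]);T=np.array(p["T_tool_cam"])
    Rc=s["eef_rot"]@T[:3,:3]; o=s["eef_rot"]@T[:3,3]+s["eef_pos"]; d=Rc@np.linalg.inv(K)@np.array([u,v,1.])
    return o+d*(z-o[2])/d[2]
E
python3 - <<'E'
from h import *
import pickle
ctrl.move_ptp([448,104,215],R); ctrl.hold(.3)
s=sensors.read_state(); im,d=optics.grab_frame("wrist"); cv2.imwrite("pics/w1.png",im[:,:,::-1]); pickle.dump((s,im,d),open("/tmp/w1.pkl","wb"))
print(s["t"],s["eef_pos"],s["force"]); p=optics.camera_params("wrist"); print(np.round(p["mtx"],1).tolist(),np.round(p["T_tool_cam"],3).tolist())
E
```

```text
2.3417 [447.9587537  104.46343099 215.00942084] [ 0.7813836  -0.11454566 -0.33248387]
[[371.6, 0.0, 278.5], [0.0, 371.6, 206.3], [0.0, 0.0, 1.0]] [[-0.0, -0.949, -0.316, 80.408], [1.0, 0.0, -0.0, -0.659], [0.0, -0.316, 0.949, -117.544], [0.0, 0.0, 0.0, 1.0]]
```

View pics/w1.png

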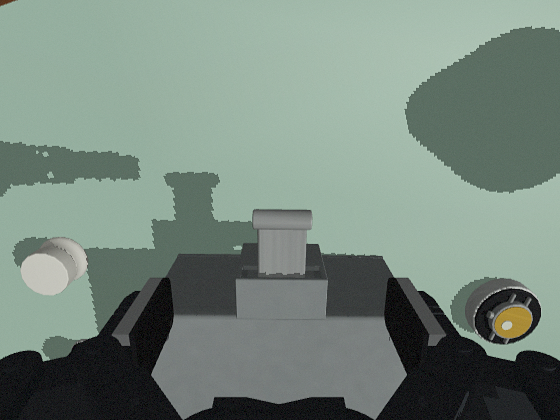

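The wrist view shows the bar horizontal at u 253–312, v 209–228, so the yaw is right. The cover is below it at (282,290).

```bash
python3 - <<'E'
from h import *
import pickle
s,im,d=pickle.load(open("/tmp/w1.pkl","rb"))
hsv=cv2.cvtColor(im,cv2.COLOR_RGB2HSV); m=(hsv[...,1]<25)&(hsv[...,2]>70)
for v in (213,219,225): 
    c=np.where(m[v,230:340])[0]+230; print(v,c.min(),c.max(),len(c))
for u in (262,282,304): c=np.where(m[190:240,u])[0]+190; print(u,c[:1],d[c.min()+2:c.min()+20:3,u])
L=wray(253,218.5,95,s);Rr=wray(312,218.5,95,s);print(L,Rr,np.linalg.norm(L-Rr),(L+Rr)/2)
# depth points
p=optics.camera_params("wrist");K=p["mtx"];T=np.array(p["T_tool_cam"])
for v in (212,215,218,221,224,228,240,255): 
    z=np.median(d[v,270:296]); c=np.array([(282.5-K[0][2])/K[0][0]*z,(v-K[1][2])/K[1][1]*z,z]); print(v,np.round(s["eef_rot"]@(T[:3,:3]@c+T[:3,3])+s["eef_pos"],1))
E
```

```text
213 253 311 59
219 252 311 60
225 253 311 59
262 [210] [248.17775 246.92368 246.34633 245.26202 246.1512  247.34393]
282 [210] [248.69556 246.60909 245.22757 247.92665 245.92636 248.61415]
304 [211] [247.72272 246.68703 245.69731 245.95552 248.22986 248.63965]
[449.92353145  84.90327267  95.        ] [461.65020425 123.3524039   95.        ] 40.19764355355566 [455.78686785 104.12783829  95.        ]
212 [450.1 105.8  98.4]
215 [451.6 105.3 100.2]
218 [453.1 104.9 101.7]
221 [455.  104.3 102. ]
224 [457.  103.7 102.1]
228 [460.2 102.7 100.9]
240 [469.9  99.9  97.8]
255 [480.7  96.6  97.9]
```

```bash
python3 - <<'E'
from h import *
B=np.array([455.8,104.1,95.])
ctrl.gripper_to(62,30)
ctrl.move_l(B+[0,0,60],R,vel=120)
print(ctrl.move_l(B+[0,0,4],R,vel=60,threshold=6))
ctrl.hold(.3); s=sensors.read_state(); print(s["t"],s["eef_pos"],s["force"],s["grip_width"])
ctrl.gripper_to(38,30); ctrl.hold(.2)
s=sensors.read_state(); print(s["t"],s["eef_pos"],s["force"],s["force"]@ey,s["grip_width"])
im,d=optics.grab_frame("wrist"); cv2.imwrite("pics/w2.png",im[:,:,::-1])
E
```

```text
False
4.8 [455.98624474 104.11951679  99.28055224] [-0.13312128  0.15084682 -0.00353851] 61.913279983014384
5.3167 [455.86597612 104.29700432  99.1480828 ] [-0.58900596  1.58025585  2.59486873] 1.338695989284531 39.194121481854964
```

View pics/w2.png

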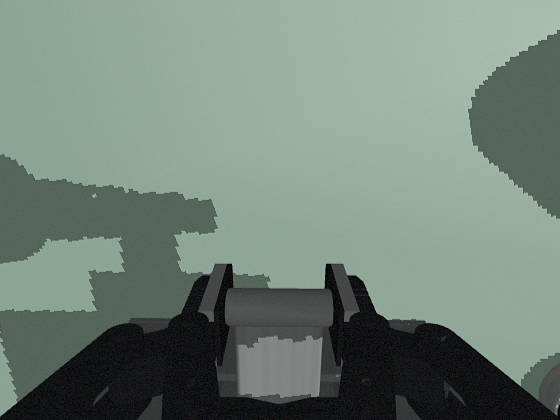

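The bar is pinched between the pads, at (226–332, 290–325) in the view, width 39.2 mm. Now lift the paddle, rotating about its hinge.

```bash
cat >> h.py <<'E'
B=np.array([455.8,104.1,95.]); OFF=np.array([0,0,4.]); H=B+201*ex; H[2]=90
PH=B+56*ex
def bar(th,ph):  # bar position; 2-link from shut state
    a=PH-H; b=B-PH
    def rot(v,t):
        x=-(v@ex); z=v[2]; return -(x*np.cos(t)-z*np.sin(t))*ex+np.array([0,0,x*np.sin(t)+z*np.cos(t)])
    return H+rot(a,th)+rot(b,th+ph)
E
python3 - <<'E'
from h import *
ctrl.gripper_to(34,35); ctrl.hold(.1)
s=sensors.read_state(); F0=s["force"]; print(s["t"],s["grip_width"],F0)
import json; json.dump(F0.tolist(),open("/tmp/F0.json","w"))
for ph in [.06,.12,.18,.24,.28,.32,.36,.4,.43]:
    hit=ctrl.move_l(bar(0,ph)+OFF,R,vel=25,threshold=15); s=sensors.read_state(); f=s["force"]-F0
    print(ph,hit,round(s["t"],2),np.round(s["eef_pos"]-bar(0,ph)-OFF,1),"fx,fy,fz",np.round([f@ex,f@ey,f[2]],2),np.round(s["wrist_torque"],2),s["grip_width"].round(1))
    if hit: break
E
```

```text
5.6833 39.33965790959625 [-0.64176738  1.4391963   3.08062005]Traceback (most recent call last):
  File "<stdin>", line 7, in <module>
AttributeError: 'float' object has no attribute 'round'
```

```bash
python3 - <<'E'
from h import *
import json; F0=np.array(json.load(open("/tmp/F0.json")))
for ph in [.06,.12,.18,.24,.28,.32,.36,.4,.43]:
    hit=ctrl.move_l(bar(0,ph)+OFF,R,vel=25,threshold=15); s=sensors.read_state(); f=s["force"]-F0
    print(ph,hit,round(s["t"],2),np.round(s["eef_pos"]-bar(0,ph)-OFF,1),"fx,fy,fz",np.round([f@ex,f@ey,f[2]],2),np.round(s["wrist_torque"],2),round(float(s["grip_width"]),1))
    if hit: break
E
```

```text
0.06 False 6.22 [-0.   0.1 -0.2] fx,fy,fz [ 2.84  2.76 -7.72] [ 0.6  -0.21  0.  ] 39.3
0.12 False 6.5 [-0.2  0.1 -0.2] fx,fy,fz [ 2.17  2.47 -8.45] [ 0.6  -0.15  0.  ] 38.8
0.18 False 6.78 [-0.4  0.1 -0.2] fx,fy,fz [ 1.75  3.43 -9.06] [ 0.69 -0.06  0.  ] 39.3
0.24 False 7.07 [-0.6  0.2 -0.2] fx,fy,fz [-0.68  3.49 -7.37] [ 0.82  0.14 -0.09] 39.1
0.28 False 7.32 [-0.8  0.2 -0.4] fx,fy,fz [-0.27  3.3  -7.98] [ 0.88  0.32 -0.01] 38.9
0.32 False 7.57 [-0.8  0.2 -0.3] fx,fy,fz [-1.68  5.4  -8.15] [ 0.9   0.28 -0.05] 39.0
0.36 False 7.82 [-1.1  0.3 -0.4] fx,fy,fz [-0.94  4.6  -7.45] [ 0.88  0.38 -0.04] 39.2
0.4 False 8.07 [-1.3  0.3 -0.4] fx,fy,fz [-2.47  4.04 -7.52] [ 0.94  0.48 -0.05] 39.0
0.43 False 8.32 [-1.5  0.4 -0.5] fx,fy,fz [-3.32  3.4  -6.73] [ 0.88  0.54 -0.03] 39.2
```

```bash
python3 - <<'E'
from h import *
ctrl.gripper_to(34,20); ctrl.hold(.3); s=sensors.read_state(); f=s["force"]
print(round(s["t"],2),np.round(s["eef_pos"]-bar(0,.43)-OFF,1),"abs fx,fy,fz",np.round([f@ex,f@ey,f[2]],2),s["grip_width"])
im,d=optics.grab_frame("wrist"); cv2.imwrite("pics/w3.png",im[:,:,::-1])
im,d=optics.grab_frame("scene"); cv2.imwrite("pics/s3.png",cv2.resize(im[155:305,200:400,::-1],None,fx=3,fy=3))
E
```

```text
8.83 [-1.5  0.4 -0.5] abs fx,fy,fz [-2.91  5.76 -3.41] 38.96637688220054
```

View pics/w3.png

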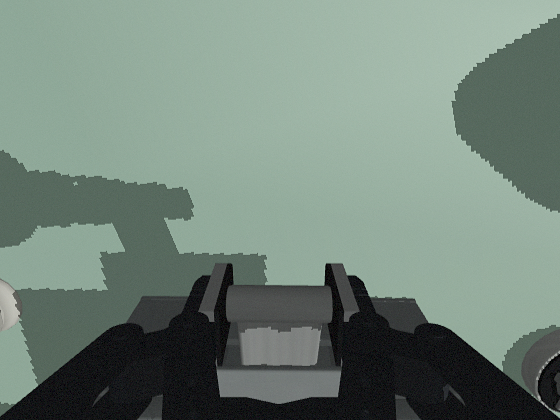

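View pics/s3.png

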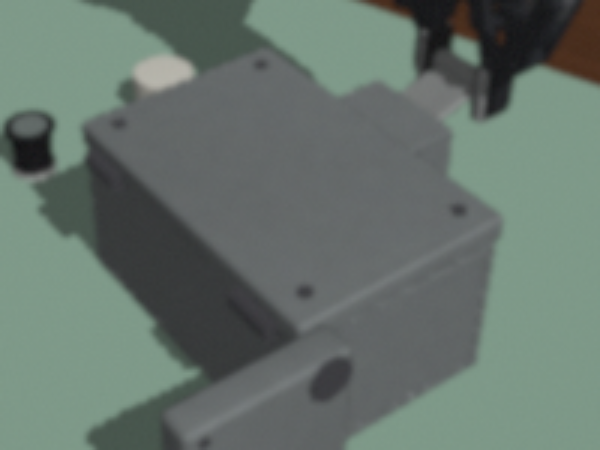

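The wrist view shows the bar still between the pads and the plate foreshortened (paddle lifted). The scene view shows the lid still down. Now swing it in small steps, nulling the radial and lateral force.

```bash
cat > sw.py <<'E'
from h import *
import json,os,sys
def load():
    return json.load(open("/tmp/st.json")) if os.path.exists("/tmp/st.json") else dict(th=0.,rho=0.,y=0.)
def step(st,dth,vel=30,thr=10,gr=.15,gy=.08):
    st["th"]+=dth
    b=bar(st["th"],.43); v=b-H; r=v/np.linalg.norm(v); t=np.cross(r,ey); t=t if t@(bar(st["th"]+.01,.43)-b)>0 else -t
    hit=ctrl.move_l(b+OFF+st["rho"]*r+st["y"]*ey,R,vel=vel,threshold=thr)
    s=sensors.read_state(); f=s["force"]; fr,ft,fy=f@r,-(f@t),f@ey
    st["rho"]+=float(np.clip(gr*fr,-.8,.8)); st["y"]+=float(np.clip(gy*fy,-.4,.4))
    p=s["eef_pos"]-OFF-H; st["ang"]=float(np.arctan2(p[2],-(p@ex)))
    json.dump(st,open("/tmp/st.json","w"))
    return hit,s,fr,ft,fy
def show(st,o): 
    hit,s,fr,ft,fy=o
    print(f"t{s['t']:.2f} th{st['th']:.3f} ang{st['ang']:.3f} ft{ft:.2f} fr{fr:.2f} fy{fy:.2f} rho{st['rho']:.2f} y{st['y']:.2f} w{s['grip_width']:.1f} {hit}")
E
python3 - <<'E'
from sw import *
st=load()
while st["th"]<.42:
    o=step(st,.02); show(st,o)
    if o[0] or abs(o[2])>18 or o[3]>15: break
im,d=optics.grab_frame("scene"); cv2.imwrite("pics/s4.png",cv2.resize(im[105:305,200:400,::-1],None,fx=3,fy=3))
E
```

```text
t9.22 th0.020 ang0.162 ft2.45 fr3.51 fy4.19 rho0.53 y0.34 w39.3 False
t9.50 th0.040 ang0.183 ft2.15 fr5.13 fy3.36 rho1.30 y0.60 w39.1 False
t9.78 th0.060 ang0.204 ft2.14 fr4.19 fy1.66 rho1.92 y0.74 w39.4 False
t10.07 th0.080 ang0.225 ft2.19 fr5.01 fy-0.07 rho2.67 y0.73 w38.9 False
t10.35 th0.100 ang0.245 ft1.98 fr4.13 fy-1.44 rho3.29 y0.62 w39.3 False
t10.63 th0.120 ang0.266 ft2.20 fr1.99 fy-3.12 rho3.59 y0.37 w39.2 False
t10.92 th0.140 ang0.287 ft2.41 fr-0.41 fy-3.54 rho3.53 y0.08 w38.9 False
t11.20 th0.160 ang0.306 ft1.43 fr0.48 fy-2.28 rho3.60 y-0.10 w39.0 False
t11.48 th0.180 ang0.326 ft1.07 fr-1.63 fy-0.57 rho3.36 y-0.14 w39.3 False
t11.77 th0.200 ang0.345 ft1.32 fr-1.39 fy-0.04 rho3.15 y-0.15 w39.1 False
t12.05 th0.220 ang0.364 ft1.23 fr-0.09 fy1.18 rho3.14 y-0.05 w39.2 False
t12.33 th0.240 ang0.383 ft2.30 fr-0.38 fy1.02 rho3.08 y0.03 w39.1 False
t12.62 th0.260 ang0.403 ft2.22 fr0.90 fy1.92 rho3.22 y0.18 w39.4 False
t12.90 th0.280 ang0.424 ft2.70 fr1.36 fy0.07 rho3.42 y0.19 w39.3 False
t13.18 th0.300 ang0.445 ft1.84 fr0.45 fy-0.35 rho3.49 y0.16 w39.3 False
t13.47 th0.320 ang0.465 ft2.31 fr0.48 fy-0.31 rho3.56 y0.13 w39.0 False
t13.75 th0.340 ang0.486 ft1.85 fr-0.35 fy-0.96 rho3.51 y0.06 w39.0 False
t14.03 th0.360 ang0.505 ft3.04 fr-0.53 fy-0.14 rho3.43 y0.05 w39.4 False
t14.32 th0.380 ang0.525 ft2.87 fr0.52 fy0.08 rho3.50 y0.05 w39.1 False
t14.60 th0.400 ang0.545 ft4.04 fr0.20 fy0.16 rho3.53 y0.07 w39.4 False
t14.88 th0.420 ang0.565 ft3.26 fr-0.41 fy-0.42 rho3.47 y0.03 w38.9 False
```

View pics/s4.png

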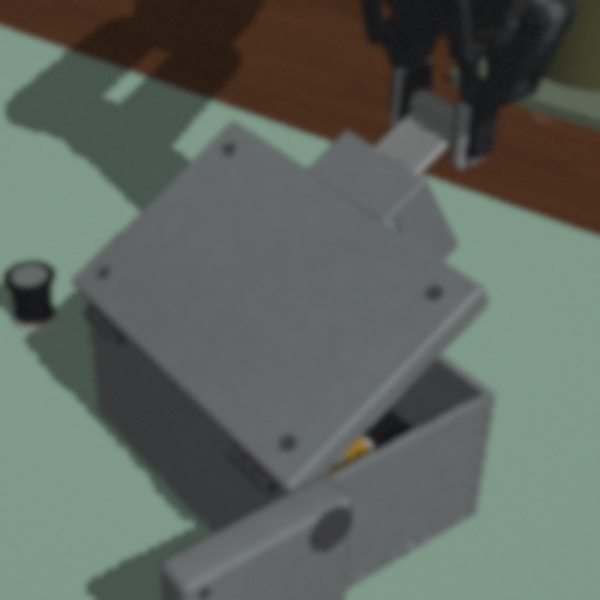

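The scene view shows the lid swung to roughly 0.5 rad, with the paddle nearly in line and still gripped. Continuing with finer steps and stopping on any pronounced resistance.

```bash
python3 - <<'E'
from sw import *
st=load()
n=0
while st["th"]<1.6 and n<40:
    n+=1; o=step(st,.01,vel=15,thr=5,gr=.1); show(st,o)
    if o[0] or abs(o[2])>15 or o[3]>7.5: break
E
```

```text
t15.22 th0.430 ang0.574 ft1.54 fr-0.62 fy0.12 rho3.41 y0.04 w38.8 False
t15.50 th0.440 ang0.584 ft3.06 fr0.44 fy-0.59 rho3.45 y-0.01 w39.1 False
t15.78 th0.450 ang0.594 ft2.43 fr0.93 fy-0.93 rho3.55 y-0.08 w39.2 False
t16.07 th0.460 ang0.605 ft2.34 fr-0.54 fy-1.16 rho3.49 y-0.17 w39.1 False
t16.35 th0.470 ang0.615 ft2.54 fr1.45 fy-0.51 rho3.64 y-0.21 w39.3 False
t16.63 th0.480 ang0.625 ft2.73 fr0.59 fy-0.07 rho3.70 y-0.22 w38.8 False
t16.92 th0.490 ang0.635 ft2.54 fr-0.13 fy0.77 rho3.68 y-0.16 w38.9 False
t17.20 th0.500 ang0.645 ft2.87 fr0.13 fy0.62 rho3.70 y-0.11 w39.2 False
t17.48 th0.510 ang0.655 ft1.78 fr-0.52 fy0.55 rho3.65 y-0.06 w39.1 False
t17.77 th0.520 ang0.664 ft2.97 fr0.28 fy-0.43 rho3.67 y-0.10 w39.3 False
t18.05 th0.530 ang0.675 ft2.40 fr0.08 fy-0.05 rho3.68 y-0.10 w39.1 False
t18.33 th0.540 ang0.685 ft2.46 fr-0.61 fy0.35 rho3.62 y-0.07 w39.1 False
t18.62 th0.550 ang0.694 ft1.37 fr1.08 fy-0.95 rho3.73 y-0.15 w39.3 False
t18.90 th0.560 ang0.705 ft1.78 fr-0.64 fy-0.27 rho3.66 y-0.17 w39.1 False
t19.18 th0.570 ang0.715 ft2.28 fr0.69 fy0.14 rho3.73 y-0.16 w39.5 False
t19.47
[... 1120 characters left out ...]
2 fr0.49 fy0.31 rho3.96 y-0.44 w39.1 False
t24.00 th0.740 ang0.885 ft1.86 fr-0.56 fy0.68 rho3.90 y-0.39 w39.2 False
t24.28 th0.750 ang0.895 ft2.86 fr0.01 fy-0.73 rho3.91 y-0.44 w39.2 False
t24.57 th0.760 ang0.905 ft2.30 fr0.71 fy-0.39 rho3.98 y-0.48 w39.3 False
t24.85 th0.770 ang0.915 ft1.79 fr0.17 fy0.41 rho3.99 y-0.44 w39.1 False
t25.13 th0.780 ang0.925 ft2.05 fr0.66 fy-1.32 rho4.06 y-0.55 w38.8 False
t25.42 th0.790 ang0.935 ft2.05 fr-0.58 fy-0.15 rho4.00 y-0.56 w39.4 False
t25.70 th0.800 ang0.945 ft1.69 fr-0.21 fy-0.42 rho3.98 y-0.59 w38.9 False
t25.98 th0.810 ang0.954 ft2.79 fr-0.35 fy0.87 rho3.94 y-0.52 w38.9 False
t26.27 th0.820 ang0.965 ft1.83 fr1.74 fy-0.33 rho4.12 y-0.55 w38.8 False
```

```bash
python3 - <<'E'
from sw import *
st=load()
n=0
while st["th"]<1.6 and n<45:
    n+=1; o=step(st,.01,vel=15,thr=5,gr=.1)
    if n%3==0 or o[3]>3.6: show(st,o)
    if o[0] or abs(o[2])>15 or o[3]>9: show(st,o);break
E
```

```text
t27.12 th0.850 ang0.995 ft1.59 fr-0.23 fy-0.24 rho4.05 y-0.52 w39.1 False
t27.97 th0.880 ang1.024 ft2.13 fr0.11 fy-1.04 rho4.18 y-0.72 w39.3 False
t28.53 th0.900 ang1.041 ft4.76 fr0.31 fy0.06 rho4.29 y-0.77 w39.1 False
t28.82 th0.910 ang1.052 ft6.19 fr0.16 fy0.18 rho4.31 y-0.76 w39.0 False
t29.10 th0.920 ang1.064 ft5.40 fr-0.77 fy0.36 rho4.23 y-0.73 w38.9 False
t29.38 th0.930 ang1.074 ft4.82 fr-2.51 fy-0.75 rho3.98 y-0.79 w39.5 False
t29.67 th0.940 ang1.085 ft5.07 fr-1.86 fy0.60 rho3.79 y-0.74 w39.2 False
t29.95 th0.950 ang1.095 ft4.32 fr-1.05 fy-0.39 rho3.69 y-0.77 w39.4 False
t30.23 th0.960 ang1.104 ft4.69 fr-2.68 fy-1.17 rho3.42 y-0.87 w39.0 False
t30.52 th0.970 ang1.114 ft5.19 fr-2.48 fy0.42 rho3.17 y-0.83 w39.0 False
t30.80 th0.980 ang1.124 ft5.31 fr-2.61 fy-0.01 rho2.91 y-0.83 w39.1 False
t31.08 th0.990 ang1.134 ft5.05 fr-3.07 fy-0.97 rho2.60 y-0.91 w39.2 False
t31.37 th1.000 ang1.144 ft4.85 fr-2.68 fy0.15 rho2.33 y-0.90 w39.0 False
t31.65 th1.010 ang1.154 ft5.25 fr-3.35 fy-0.30 rho2.00 y-0.92 w39.4 False
t31.93 th1.020 ang1.164 ft5.43 fr-4.02 fy-0.25 rho1.60 y-0.94 w39.2 False
[... 627 characters left out ...]
1.89 fy-0.94 rho0.02 y-1.40 w39.5 False
t34.77 th1.120 ang1.271 ft3.24 fr3.58 fy-1.35 rho0.38 y-1.51 w39.1 False
t35.63 th1.150 ang1.299 ft0.61 fr6.80 fy-0.17 rho2.31 y-1.59 w38.9 False
t36.50 th1.180 ang1.319 ft4.46 fr-0.38 fy1.95 rho3.13 y-1.17 w39.2 False
t36.78 th1.190 ang1.329 ft4.56 fr-4.56 fy2.31 rho2.67 y-0.99 w39.1 False
t37.08 th1.200 ang1.340 ft5.54 fr-5.99 fy0.76 rho2.07 y-0.93 w39.2 False
t37.37 th1.210 ang1.350 ft6.66 fr-7.62 fy0.85 rho1.31 y-0.86 w39.5 False
t37.66 th1.220 ang1.358 ft7.74 fr-4.49 fy0.25 rho0.86 y-0.84 w39.1 False
t37.94 th1.230 ang1.365 ft10.45 fr-2.18 fy-1.56 rho0.65 y-0.96 w39.4 False
t37.94 th1.230 ang1.365 ft10.45 fr-2.18 fy-1.56 rho0.65 y-0.96 w39.4 False
```

Roller resistance began at a bar angle of 1.04. The paddle bent to its limit, the roller let go at about 1.25, and force is now rising steeply (10.5 N) at about 1.365. That puts the stop at a lid angle of about 1.2, matching onset + 0.17. I'll back off gently, feel that it holds, and look.

```bash
python3 - <<'E'
from sw import *
st=load()
for i in range(8):
    o=step(st,-.012,vel=20,thr=8,gr=.12); show(st,o)
im,d=optics.grab_frame("scene"); cv2.imwrite("pics/s5.png",cv2.resize(im[5:305,160:420,::-1],None,fx=2,fy=2))
E
```

```text
t38.21 th1.218 ang1.358 ft8.87 fr-3.37 fy-0.12 rho0.24 y-0.97 w39.5 False
t38.48 th1.206 ang1.351 ft5.84 fr-2.39 fy-0.76 rho-0.05 y-1.04 w38.9 False
t38.74 th1.194 ang1.344 ft2.95 fr0.03 fy-0.92 rho-0.04 y-1.11 w39.1 False
t39.01 th1.182 ang1.333 ft1.45 fr2.55 fy-1.52 rho0.26 y-1.23 w39.3 False
t39.27 th1.170 ang1.317 ft-0.05 fr3.91 fy-1.04 rho0.73 y-1.31 w39.2 False
t39.55 th1.158 ang1.305 ft-1.42 fr2.74 fy-0.47 rho1.06 y-1.35 w39.3 False
t39.82 th1.146 ang1.293 ft-2.11 fr3.00 fy0.11 rho1.42 y-1.34 w39.0 False
t40.09 th1.134 ang1.279 ft-2.53 fr5.44 fy0.32 rho2.07 y-1.32 w39.1 False
```

View pics/s5.png

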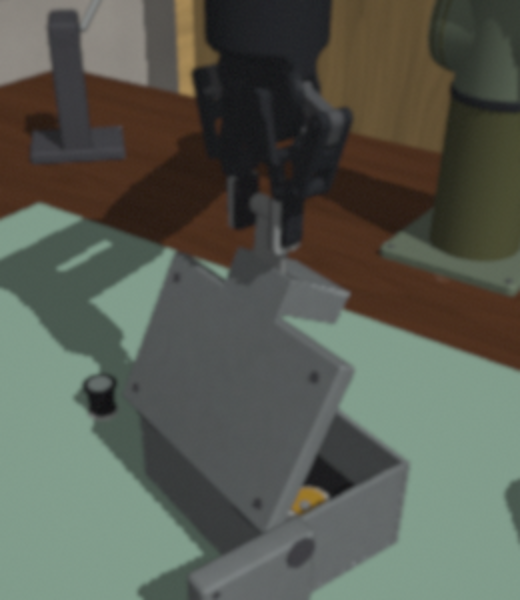

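The picture shows the lid standing open with the bar still between the fingers. I'll release and retreat straight up.

```bash
python3 - <<'E'
from sw import *
ctrl.gripper_to(70); ctrl.hold(.3); s=sensors.read_state(); print(s["t"],s["force"],s["grip_width"])
p=s["eef_pos"]; print(ctrl.move_l(p+[0,0,70],R,vel=70,threshold=8)); 
ctrl.move_l(p+[0,0,70]-150*ex,R,vel=150); ctrl.hold(.3)
s=sensors.read_state(); print(s["t"],s["force"],s["eef_pos"])
for n in("scene","top"):
    im,d=optics.grab_frame(n); np.savez(f"/tmp/{n}2.npz",im=im,d=d); c=im[5:305,160:420] if n=="scene" else im[80:300,150:390]
    cv2.imwrite(f"pics/{n}6.png",cv2.resize(c[:,:,::-1],None,fx=2,fy=2))
E
```

```text
40.85 [-0.38789545 -0.30742163 -0.42910931] 69.68787958472393
False
43.45 [-0.42109072  0.62968767  0.56002387] [449.40767123 104.56873466 354.65025598]
```

View pics/scene6.png

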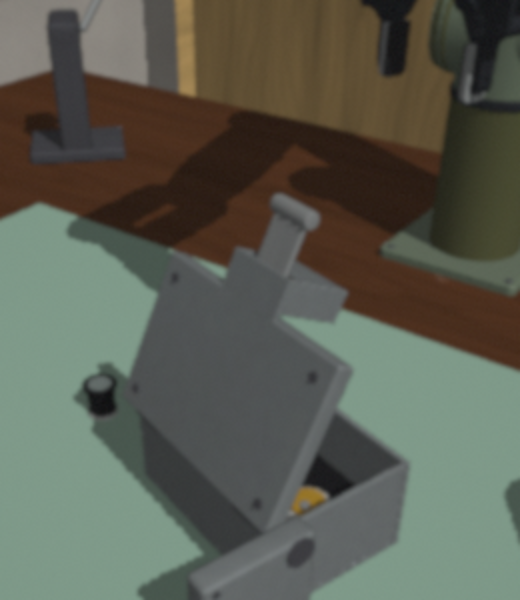

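View pics/top6.png

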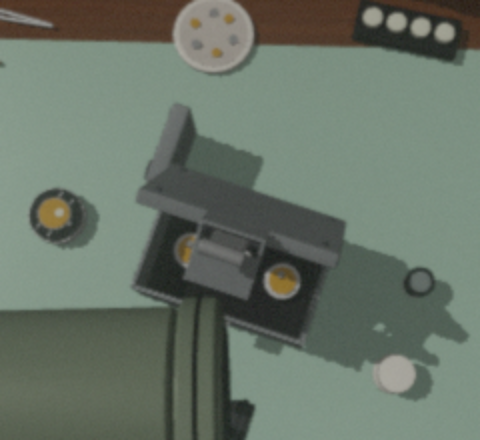

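The lid stands open unaided with the paddle in line with it, and the watch, pot and loupe are in place. One stability check, then hand in.

```bash
python3 - <<'E'
from h import *
ctrl.hold(1.5); im,d=optics.grab_frame("scene"); o=np.load("/tmp/scene2.npz")["im"]
a,b=[cv2.GaussianBlur(x[90:280,200:345],(5,5),0).astype(int) for x in (im,o)]; print("max diff",abs(a-b).max())
P=cloud("scene",d); v,u=np.mgrid[:420,:560]; m=(u>235)&(u<300)&(v>160)&(v<225); q=P[m]; n=np.linalg.svd(q-q.mean(0),full_matrices=False)[2][2]; n*=np.sign(n[2]); print("lid angle",np.arctan2(n@ex,n[2]))
t0=np.load("/tmp/top.npz")["im"]; t1=np.load("/tmp/top2.npz")["im"]
for nm,(x,y,r) in dict(watch=(178,187,20),pot=(347,267,15),loupe=(360,221,14)).items():
    T=t0[y-r:y+r,x-r:x+r]; r_=cv2.matchTemplate(t1[y-r-12:y+r+12,x-r-12:x+r+12],T,cv2.TM_CCOEFF_NORMED); k=cv2.minMaxLoc(r_); print(nm,k[3][0]-12,k[3][1]-12,k[1])
print(sensors.read_state()["t"]); ctrl.finish_job()
E
```

```text
max diff 10
lid angle 1.2659879430597982
watch 0 0 0.9966581463813782
pot 0 0 0.772333025932312
loupe 0 0 0.758476972579956
45.1
the job is handed in; nothing more can be done
```

The case is open: the lid stands by itself at about 1.2 rad, held by its stay. The job was handed in at about 45 s of the 64 s; handing in reports no verdict.

**What I did:** I pinched the paddle bar by its ends from above and lifted the paddle about 0.43 rad with the lid still down. I then swung the lid up in small steps, keeping the sideways and radial force low. The roller's resistance appeared and eased, and at the end stop the force rose steeply. I stopped there at 10.5 N at the bar, against the 17 N limit, then backed off, let go and retreated.

**Last checks:**
- **Lid:** It looked the same in two scene pictures about 1.5 s apart after release. A plane fit gave 1.27 rad, slightly above the roughly 1.2 rad I estimated from the forces.
- **Paddle:** It looked sprung back in line with the lid in the picture, but I did not measure its angle.
- **Robot contact:** The gripper was clear of everything, with under 1 N on the tool.
- **Watch, pot and loupe:** All matched at 0 pixels of shift in the top view. The match scores for the pot and loupe were lower (about 0.77 and 0.76), probably because the lid's shadow changed around them.

**Disagreement:** The top and scene cameras differed by up to 9 mm on the bar's position. The wrist camera settled it, and the grasp was good.

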